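# Take two piles of jars apart and put each in its place

### The job

Take the two piles of jars apart and put everything away upright: the spice jar in the red coaster, the amber vial in the yellow coaster and the green-banded bottle in the green coaster, each standing flat inside the rim. Set the gold-lidded jar on the rollers near the high end of the sloped rack and let go, so that it rolls down to the blue stop and rests there. Do not let anything fall over.

Things in the scene. Friction and masses are not known exactly. Their poses are not given: they have to be found in the camera images.
- jar_mid (a point): round glass jar with a gold-yellow lid and pale green pickles, body 64 mm across (lid 59 mm), 82 mm high, about 0.26 kg, loose; at the start it stands on the worktop with the spice jar on its lid. Point: its centre, 41 mm above its underside; z along its height, up. Closed, lid does not come off.
- spice_mid (a point): round spice jar with a black-brown cap and a green-orange label, 44 mm across, 105 mm high, about 0.11 kg, loose; at the start it stands on the lid of the gold-lidded jar. Point: its centre, 52.5 mm above its underside; z up. Closed, lid does not come off.
- bottle_mid (a point): round cream-coloured bottle with a green band and a cream lid, body 60 mm across (lid 52 mm, shoulder begins 60 mm up), 96 mm high, about 0.13 kg, loose; at the start it stands on the worktop with the amber vial on its lid. Point: its centre, 48 mm above its underside; z up. Closed, lid does not come off.
- vial_mid (a point): small round amber vial with a white label and white cap, body 33 mm across (cap 27 mm, from 46 mm up), 70 mm high, about 0.05 kg, loose; at the start it stands on the lid of the green-banded bottle. Point: its centre, 35 mm above its underside; z up. Closed, lid does not come off.
- red_coaster: red rimmed coaster, place of the spice jar: round, fixed; floor 4 mm thick, rim 9 mm high and 5 mm thick, 70 mm inner and 80 mm outer diameter. Origin: centre of its underside, z up.
- yellow_coaster: yellow rimmed coaster, place of the amber vial: round, fixed; floor 4 mm thick, rim 9 mm high and 5 mm thick, 60 mm inner and 70 mm outer diameter. Origin: centre of its underside, z up.
- green_coaster: green rimmed coaster, place of the green-banded bottle: round, fixed; floor 4 mm thick, rim 9 mm high and 5 mm thick, 86 mm inner and 96 mm outer diameter. Origin: centre of its underside, z up.
- rack: wooden rack, fixed, 250x95x70 mm. Origin: middle of its underside; x level along the lane, from the blue stop (face at x = -117 mm, 23 mm above the rollers) to the high end; z up. Tops of the grey free rollers: 46 mm high at x = 0, rising 0.11 mm per mm, x = -105 to 105 mm. Lane 82 mm wide, rails 11 mm above rollers. A jar let go at the high end rolls to the stop in 3 s and leans with the slope.
Things that resemble listed ones, but are neither listed nor needed, are in the scene too. What is shaped like the part that bears jar_mid but pink or purple is not meant. Leave any turquoise look-alike of the part that bears bottle_mid alone.

How it is judged:
By the outcome, as a careful person would: the job done as asked, in the order asked, and still so for the second after the job is handed in, with the robot touching nothing.
It also fails if it takes over 115 s, if anything falls off the work surface, if the arm or the gripper's body presses on something with over 40 N, if the wrist force passes 120 N, or if a joint passes its speed limit or range.

### The arm

A 7-joint arm with a two-finger parallel gripper is mounted at the origin on a cart in front of the work surface, level with it; the furniture and walls round the work are solid. World frame = base frame: x ahead of the robot, y to its left, z up, the work surface at z = 0. Lengths are in m, angles in rad, forces in N, time in s.
With the tool pointing down it reaches from about 0.35 to 0.9 m from the base axis. Payload 8.1 kg.
Tool frame: the origin (TCP) lies at the very end of the fingers, on their centre line; the grasp point (between the pads) lies 19 mm behind it (arm.tcp_to_grasp is the z of the grasp point in the tool frame, in m); z points along the fingers, y is the line along which they close (so a half turn about z gives the same grasp; the last joint's range is limited). The gripper opens to 92 mm and grips with 3 to 60 N. Pads are 19 mm wide; open, the fingers measure 130 mm over their backs; the gripper's body (75 mm by 190 mm) begins 47 mm behind the grasp point.
Start: joints at [-1.31, 0.434, 0.025, 1.573, -0.012, 1.134, -0.075], TCP at [0.222, 0.584, 0.227] pointing down, gripper open.
Joint ranges: [-2.62, 2.62], [-0.44, 2.09], [-1.27, 1.32], [0.08, 2.57], [-1.32, 4.46], [0.12, 2], [-2.74, 2.74]. Speed limits (rad/s): [2.22, 2.22, 3.01, 3.01, 3.14, 3.14, 3.14].

### API

Orientations are given as a rotation vector (axis times angle).
In Python, from cell import readout, vision, sign_off, arm gives the robot as it stands. The module is installed in compiled form; this text tells all that it offers.
- The arm moves only by the shell command python3 -m creep 'ROWS' [FORCE]. ROWS is JSON, a list of rows, each a list of 5 numbers: the shift along the tool's x, y, z in units of 4 cm (1.0 is 4 cm), then the turn about the tool's z in units of 4 degrees (1.0 is 4 degrees), then the opening, from 0 (shut) to 1 (fully open). A call has 1 to 12 rows; each row shifts and turns the commanded pose from where the row before left it, along the tool's axes as they then stand; what a row does not reach is not made up. A row lasts 1/8 s, in which the tool goes at most 62.5 mm and 10.7 degrees, less where a joint would pass 70% of its speed; a pose out of reach is approached as far as the arm can. A call with a number of a shift or a turn outside -1 to 1 is refused whole. A call with a gripper value outside its range is refused whole. The fingers move at their own pace and stop on an object; FORCE is the grip in N (left out, the last holds). Time passes only in rows, so rows that do not move let the fingers close. It gives the time, the measured TCP pose, the force, the opening and the grip force at its end, in the units of the state.
- readout.observe(): the state, without advancing time (a new reading comes with each control period).
- vision.get_image(name): name is "scene" or "top" or "wrist"; returns a dict with "pixels" (420x560x3 uint8, blue, green, red), "z_map" (420x560 float32, m along the optical axis (not along the pixel's ray), 0 where there is no reading), "camera_matrix" (3x3 intrinsics, pixels), "position" and "rotation" of the camera in the world. Camera axes: x right, y up, looking along -z (the intrinsics and any distortion apply to the point x, -y, -z); pixel columns grow to the right and rows downward; lengths in m; the calibration is good to about 2 mm. A picture is of the moment at which its call begins.
- sign_off(): hands the job in; it is judged then, once.
The state is a dict: "clock": time; "joints": joint angles; "dq": joint speeds; "joint_efforts": joint torques, N m; "position": TCP position; "ee_rot": TCP orientation; "force": force on the tool from outside, world axes, zero at the start; "ft_torque": the same for the moment, N m; "width": opening from 0.0 (shut) to 1.0 (fully open); "gripper_force": force on a finger pad.
Only numpy, scipy, OpenCV 4.12 (cv2) and the standard library are available. Lean on these libraries where they do the work, as an engineer would, in place of code of your own. Each camera call takes 0.05 s, during which the arm holds its last target. There are 200 camera calls.

## Working session

There is one attempt and no reset: what is moved stays moved. The work goes in short steps, Python scripts to look and compute and a shell command to move; the robot and the scene stay as the last step left them, time stands still between calls to the robot, and variables do not carry over. Pictures are saved under pics/ and viewed, at most 14 in all, crops included, and the job is handed in when it is done.

```bash
mkdir -p pics; cat > h.py <<'E'
import numpy as np, cv2
from cell import readout, vision, sign_off, arm
def grab(n):
    im=vision.get_image(n); return im
def cloud(im):
    z=im["z_map"]; K=np.array(im["camera_matrix"]); v,u=np.mgrid[0:z.shape[0],0:z.shape[1]]
    x=(u-K[0,2])/K[0,0]*z; y=(v-K[1,2])/K[1,1]*z
    P=np.stack([x,-y,-z],-1)
    R=np.array(im["rotation"])
    if R.ndim==1: R=cv2.Rodrigues(R)[0]
    W=P@R.T+np.array(im["position"]); W[z==0]=np.nan
    return W
E
python3 - <<'E'
from h import *
s=readout.observe(); print({k:np.round(v,3) for k,v in s.items()}, arm.tcp_to_grasp)
for n in("scene","top"):
    im=grab(n); cv2.imwrite(f"pics/{n}0.png",im["pixels"]); np.savez(f"{n}0.npz",p=im["pixels"],W=cloud(im))
    print(n,im["camera_matrix"],im["position"],[k for k in im])
E
```

```text
{'clock': np.float64(0.0), 'joints': array([-1.31 ,  0.435,  0.025,  1.574, -0.012,  1.134, -0.075]), 'dq': array([ 0.001,  0.001,  0.002, -0.001,  0.001, -0.001,  0.001]), 'joint_efforts': array([-0.0000e+00, -6.6786e+01,  9.8500e-01, -3.1446e+01, -6.1000e-02,
        4.3000e-02,  0.0000e+00]), 'position': array([0.222, 0.584, 0.226]), 'ee_rot': array([-5.68e-01, -3.09e+00,  3.00e-03]), 'force': array([ 0.046,  0.15 , -0.044]), 'ft_torque': array([-0.019,  0.054,  0.017]), 'gripper_force': np.float64(0.0), 'width': np.float64(0.996)} -0.0188
scene [[508.92517433   0.         281.32963231]
 [  0.         508.92517433 216.35821298]
 [  0.           0.           1.        ]] [-0.13099535 -0.71074442  0.75857789] ['pixels', 'z_map', 'camera_matrix', 'position', 'rotation']
top [[506.33176714   0.         291.96284899]
 [  0.         506.33176714 210.92647657]
 [  0.           0.           1.        ]] [ 0.41429125 -0.04848039  1.5762745 ] ['pixels', 'z_map', 'camera_matrix', 'position', 'rotation']
```

View pics/scene0.png

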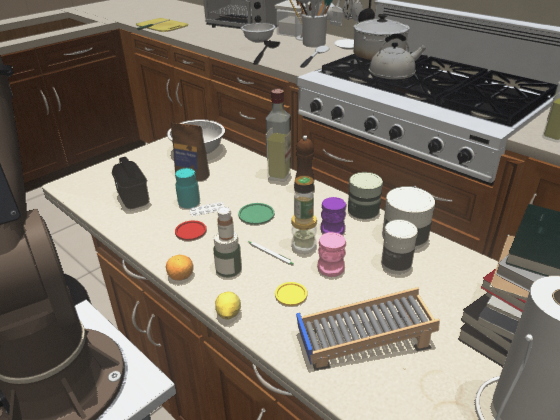

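View pics/top0.png

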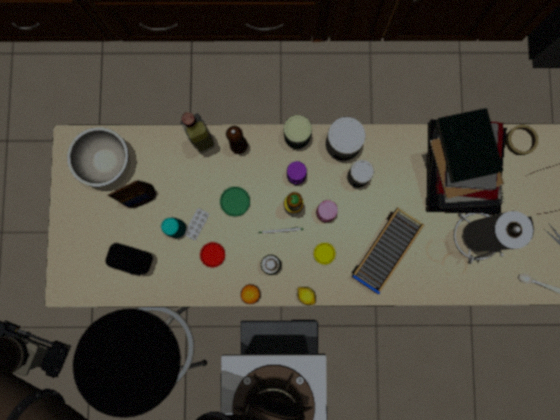

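The scene view shows the spice jar on the gold-lid jar at (304,215) and the vial on the green-banded bottle at (228,245). The coasters are at red (190,231), green (256,213) and yellow (291,294), and the rack is at (367,325) with its blue stop on the left.
Candidates for the jar and bottle are pink (332,253), purple (333,215), turquoise (187,188) and two white/dark ones at (365,195) and (398,245). Only the two stacked piles fit the description. I'll measure them and confirm in a crop.

```bash
python3 - <<'E'
from h import *
d=np.load("scene0.npz");p,W=d["p"],d["W"]
c=p[165:350,160:445]; cv2.imwrite("pics/crop1.png",cv2.resize(c,None,fx=2.6,fy=2.6,interpolation=cv2.INTER_CUBIC))
def fit(pts):
    A=np.c_[2*pts,np.ones(len(pts))]; s=np.linalg.lstsq(A,(pts**2).sum(1),rcond=None)[0]; return s[:2],np.sqrt(s[2]+s[:2]@s[:2])
for n,boxes in (("scene",dict(red=(170,215,212,246),green=(233,200,280,228),yellow=(272,280,312,308))),("top",dict(red=(196,238,230,270),green=(216,184,254,220),yellow=(310,240,340,268)))):
    d=np.load(f"{n}0.npz");p,W=d["p"],d["W"]; hsv=cv2.cvtColor(p,cv2.COLOR_BGR2HSV)
    for k,(a,b,c,e) in boxes.items():
        h=hsv[b:e,a:c]; m=(h[...,1]>110)
        w=W[b:e,a:c][m]; w=w[np.isfinite(w[:,0])]
        (cc,r)=cv2.minEnclosingCircle((w[:,:2]*1000).astype(np.float32))
        print(n,k,len(w),np.round(cc),round(r),"medz",np.round(np.nanmedian(w[:,2]),4), "mid",np.round((w.min(0)+w.max(0))/2,3))
d=np.load("top0.npz");p,W=d["p"],d["W"]
for k,(a,b,c,e) in dict(spice=(280,188,308,218),vial=(258,252,284,278),purple=(285,160,309,186),pink=(315,198,340,224),lemon=(296,286,318,308),orange=(238,283,262,306),wh=(346,158,376,190)).items():
    w=W[b:e,a:c].reshape(-1,3); w=w[np.isfinite(w[:,0])]; zt=w[:,2].max()
    o=[]
    for lo,hi in((zt-.012,zt+.01),(.08,.11),(.06,.08)):
        q=w[(w[:,2]>lo)&(w[:,2]<hi)]
        if len(q)>8: o.append((np.round((q[:,:2].min(0)+q[:,:2].max(0))/2,3),np.round(np.ptp(q[:,:2],axis=0),3),len(q)))
    print(k,round(zt,3),o)
hsv=cv2.cvtColor(p,cv2.COLOR_BGR2HSV)
w=W[200:300,340:430]; m=(w[...,2]>.03)&(w[...,2]<.1)
q=w[m]; r=cv2.minAreaRect((q[:,:2]*1000).astype(np.float32)); print("rack",r,np.round(cv2.boxPoints(r)))
mb=(hsv[200:300,340:430,0]>100)&(hsv[200:300,340:430,0]<130)&(hsv[200:300,340:430,1]>150)
print("blue",np.round(np.nanmedian(w[mb],0),3),mb.sum())
E
```

```text
scene red 463 [458. 186.] 44 medz 0.0038 mid [0.455 0.187 0.006]
  return np.nanmean(a, axis, out=out, keepdims=keepdims)
Traceback (most recent call last):
ValueError: zero-size array to reduction operation minimum which has no identity
```

View pics/crop1.png

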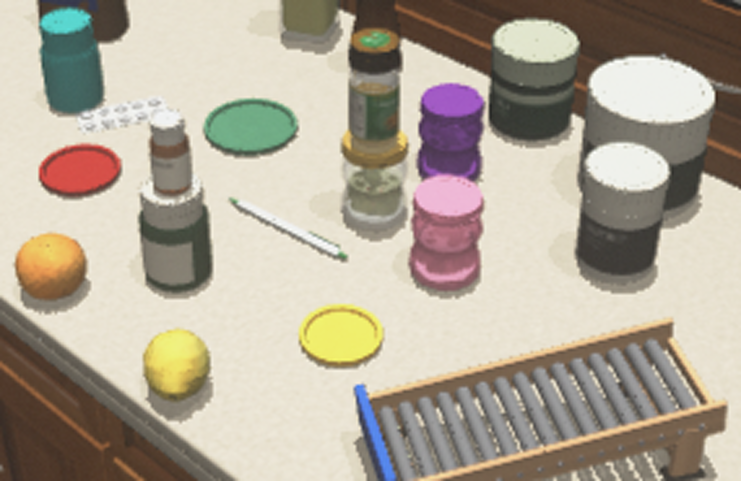

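The crop confirms both piles: spice jar on gold-lid jar, and vial on the dark-green-banded bottle. Pink and purple are decoys. The saturation mask was too strict for green, so I'll relax it.

```bash
python3 - <<'E'
from h import *
hue=dict(red=lambda h:(h<10)|(h>170),green=lambda h:(h>50)&(h<95),yellow=lambda h:(h>20)&(h<35))
for n,boxes in (("scene",dict(red=(170,215,212,246),green=(233,200,280,228),yellow=(272,280,312,308))),("top",dict(red=(196,238,230,270),green=(216,184,254,220),yellow=(310,240,340,268)))):
    d=np.load(f"{n}0.npz");p,W=d["p"],d["W"]; hsv=cv2.cvtColor(p,cv2.COLOR_BGR2HSV)
    for k,(a,b,c,e) in boxes.items():
        h=hsv[b:e,a:c]; m=(h[...,1]>(60 if k=="green" else 120))&hue[k](h[...,0])
        w=W[b:e,a:c][m]; w=w[np.isfinite(w[:,0])]
        if len(w)==0: print(n,k,0,m.sum());continue
        (cc,r)=cv2.minEnclosingCircle((w[:,:2]*1000).astype(np.float32))
        print(n,k,len(w),np.round(cc),round(r),"mid",np.round((w.min(0)+w.max(0))/2,3),"med",np.round(np.median(w,0),3))
d=np.load("top0.npz");p,W=d["p"],d["W"]
for k,(a,b,c,e) in dict(spice=(280,188,308,218),vial=(258,252,284,278),purple=(285,160,309,186),pink=(315,198,340,224),lemon=(296,286,318,308),orange=(238,283,262,306),wh=(346,158,376,190)).items():
    w=W[b:e,a:c].reshape(-1,3); w=w[np.isfinite(w[:,0])]; zt=w[:,2].max()
    o=[]
    for lo,hi in((zt-.012,zt+.01),(.08,.11),(.06,.08)):
        q=w[(w[:,2]>lo)&(w[:,2]<hi)]
        if len(q)>8: o.append((np.round((q[:,:2].min(0)+q[:,:2].max(0))/2,3).tolist(),np.round(np.ptp(q[:,:2],axis=0),3).tolist(),len(q)))
    print(k,round(zt,3),o)
hsv=cv2.cvtColor(p,cv2.COLOR_BGR2HSV)
w=W[200:300,340:430]; m=(w[...,2]>.03)&(w[...,2]<.1)
q=w[m]; r=cv2.minAreaRect((q[:,:2]*1000).astype(np.float32)); print("rack",r,np.round(cv2.boxPoints(r)).tolist())
mb=(hsv[200:300,340:430,0]>100)&(hsv[200:300,340:430,0]<130)&(hsv[200:300,340:430,1]>150)
print("blue",np.round(np.nanmedian(w[mb],0),3),mb.sum())
print(cv2.Rodrigues(readout.observe()["ee_rot"])[0].round(3))
E
```

```text
scene red 446 [458. 186.] 44 mid [0.455 0.187 0.006] med [0.456 0.192 0.004]
scene green 555 [621. 119.] 50 mid [0.62  0.119 0.005] med [0.622 0.123 0.003]
scene yellow 558 [ 456. -156.] 37 mid [ 0.455 -0.159  0.005] med [ 0.458 -0.156  0.004]
top red 511 [453. 189.] 39 mid [0.453 0.189 0.004] med [0.454 0.189 0.005]
top green 705 [618. 121.] 47 mid [0.618 0.121 0.007] med [0.619 0.121 0.006]
top yellow 394 [ 456. -157.] 35 mid [ 0.455 -0.157  0.005] med [ 0.456 -0.157  0.006]
spice 0.195 [([0.601, -0.061], [0.042, 0.042], 184), ([0.598, -0.059], [0.045, 0.057], 70), ([0.599, -0.059], [0.049, 0.057], 28)]
vial 0.175 [([0.423, 0.006], [0.025, 0.025], 69), ([0.424, 0.009], [0.049, 0.05], 140), ([0.424, 0.01], [0.056, 0.057], 60)]
purple 0.094 [([0.701, -0.07], [0.056, 0.054], 176), ([0.701, -0.07], [0.056, 0.054], 229), ([0.701, -0.069], [0.058, 0.058], 89)]
pink 0.093 [([0.583, -0.16], [0.057, 0.057], 219), ([0.583, -0.16], [0.057, 0.057], 238), ([0.583, -0.161], [0.057, 0.057], 84)]
lemon 0.058 [([0.329, -0.099], [0.038, 0.042], 117)]
orange 0.06 [([0.332, 0.07], [0.038, 0.045], 86)]
wh 0.113 [([0.697, -0.263], [0.067, 0.069], 362), ([0.696, -0.262], [0.07, 0.07], 449), ([0.679, -0.252], [0.034, 0.047], 26)]
rack ((493.3082275390625, -362.7391357421875), (96.76515197753906, 321.7364807128906), 56.07229995727539) [[333.0, -313.0], [600.0, -493.0], [654.0, -412.0], [387.0, -233.0]]
blue [ 0.362 -0.277  0.057] 72
[[-0.935  0.356 -0.   ]
 [ 0.356  0.935 -0.001]
 [-0.    -0.001 -1.   ]]
```

```bash
cat >> h.py <<'E'
def togo(x,y,z,ydeg=None):
    s=readout.observe(); R=cv2.Rodrigues(np.array(s["ee_rot"]))[0]; p=np.array(s["position"])
    u=R.T@(np.array([x,y,z])-p)/.04; a=np.degrees(np.arctan2(R[1,1],R[0,1]))
    t=""
    if ydeg is not None: t=-((ydeg-a+90)%180-90)/4
    print("pos",p.round(4),"yaw_y",round(a,1),"units",u.round(2),"turn",t,"j7",round(s["joints"][6],2),"w",round(s["width"],3),"t",round(s["clock"],2),"F",np.round(s["force"],1))
E
python3 -m creep '[[-0.95,-0.76,-0.3,0,1],[-0.95,-0.76,0,0,1],[-0.95,-0.76,0,0,1],[-0.95,-0.76,0,0,1],[-0.95,-0.76,0,0,1],[-0.95,-0.76,0,0,1],[-0.95,-0.76,0,0,1],[-0.95,-0.76,0,0,1],[-0.95,-0.76,0,0,1],[-0.95,-0.76,0,0,1],[-0.95,-0.76,0,0,1],[-0.95,-0.76,0,0,1]]'
python3 - <<'E'
from h import *
togo(.6,-.06,.238,69)
im=grab("wrist"); cv2.imwrite("pics/w1.png",im["pixels"]); np.savez("w1.npz",p=im["pixels"],W=cloud(im)); print(im["position"],im["rotation"])
E
```

```text
clock: 1.6
position: [0.5191, 0.0795, 0.2386]
ee_rot: [-0.568, -3.089, 0.0]
force: [-0.4, 0.3, -0.3]
width: 0.999
gripper_force: 0.0
pos [0.5191 0.0795 0.2386] yaw_y 69.2 units [-3.13 -2.54  0.01] turn 0.04083422995001129 j7 1.05 w 0.999 t 1.6 F [-0.4  0.3 -0.3]
[0.44804041 0.10728727 0.39546201] [-0.25253519 -0.17440176  1.19866377]
```

View pics/w1.png

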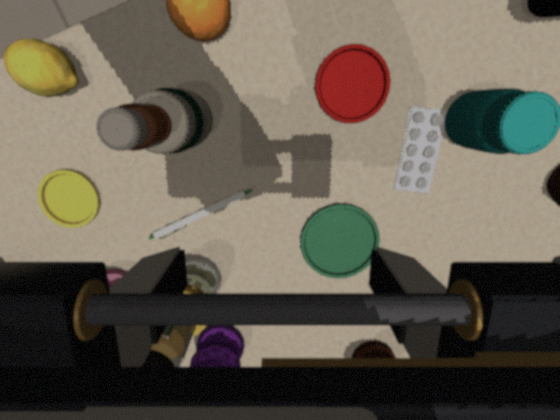

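The wrist view shows red (352,83), green (340,240), yellow (70,198) and the vial cap (118,127). The spice jar is hidden behind the gripper bar at (175,340).

```bash
python3 - <<'E'
from h import *
d=np.load("w1.npz");p,W=d["p"],d["W"];hsv=cv2.cvtColor(p,cv2.COLOR_BGR2HSV)
hue=dict(red=lambda h:(h<10)|(h>170),green=lambda h:(h>50)&(h<95),yellow=lambda h:(h>20)&(h<35))
for k,(a,b,c,e) in dict(red=(305,35,400,130),green=(290,195,370,285),yellow=(30,160,108,235)).items():
    h=hsv[b:e,a:c]; m=(h[...,1]>90)&hue[k](h[...,0]); w=W[b:e,a:c][m]; w=w[np.isfinite(w[:,0])]
    cc,r=cv2.minEnclosingCircle((w[:,:2]*1000).astype(np.float32)); print(k,cc,r,np.median(w[:,2]))
w=W[85:165,85:215].reshape(-1,3); w=w[np.isfinite(w[:,0])]; print(w[:,2].max())
for lo,hi in((w[:,2].max()-.006,1),(.085,.1)):
    q=w[(w[:,2]>lo)&(w[:,2]<hi)]; print(np.round((q.min(0)+q.max(0))/2,3),np.ptp(q,axis=0).round(3),len(q))
E
python3 -m creep '[[-0.8,-0.64,0,0,1],[-0.8,-0.64,0,0,1],[-0.8,-0.64,0,0,1],[-0.7,-0.6,0,0,1],[0,0,0,0,1]]'
python3 - <<'E'
from h import *
togo(.6,-.06,.133,69)
im=grab("top");W=cloud(im);p=im["pixels"];cv2.imwrite("pics/t1.png",cv2.resize(p[150:300,180:440],None,fx=3,fy=3))
E
```

```text
red (455.6588439941406, 190.28811645507812) 41.341670989990234 0.0034461054223332566
green (619.9462280273438, 121.4723892211914) 46.50898361206055 0.00314234049990203
yellow (456.9310607910156, -158.8135528564453) 37.749244689941406 0.003422365626495172
0.16676866210676944
[0.425 0.004 0.164] [0.028 0.029 0.006] 1464
[0.425 0.011 0.092] [0.053 0.047 0.015] 1615
clock: 2.28
position: [0.5991, -0.0608, 0.2382]
ee_rot: [-0.576, -3.088, 0.003]
force: [-0.8, 0.1, 0.2]
width: 0.998
gripper_force: 0.0
pos [ 0.5991 -0.0608  0.2382] yaw_y 68.9 units [-0.01  0.03  2.63] turn -0.030592302841892405 j7 1.36 w 0.998 t 2.27 F [-0.8  0.1  0.2]
```

```bash
python3 -m creep '[[0,0,0.6,0,1],[0,0,0.7,0,1],[0,0,0.7,0,0.7],[0,0,0.63,0,0.6],[0,0,0,0,0.55],[0,0,0,0,0.4],[0,0,0,0,0.3],[0,0,0,0,0.2],[0,0,0,0,0.2],[0,0,0,0,0.2]]' 20
python3 - <<'E'
from h import *
togo(.6,-.06,.133,69)
E
```

```text
clock: 3.58
position: [0.5995, -0.0575, 0.1346]
ee_rot: [0.568, 3.088, 0.001]
force: [-1.4, 0.2, 6.2]
width: 0.475
gripper_force: 19.9
pos [ 0.5995 -0.0575  0.1346] yaw_y 69.1 units [-0.03 -0.05  0.04] turn 0.03623056183927886 j7 1.39 w 0.475 t 3.58 F [-1.4  0.2  6.2]
```

```bash
python3 -m creep '[[0,0,-0.2,0,0.2],[0,0,-0.3,0,0.2],[0,0,-0.4,0,0.2],[0,0,-0.4,0,0.2],[0,0,-0.3,0,0.2],[0,0,0,0,0.2]]'
python3 - <<'E'
from h import *
togo(.455,.189,.133,69)
im=grab("scene");cv2.imwrite("pics/s1.png",cv2.resize(im["pixels"][110:330,160:440],None,fx=2.6,fy=2.6))
E
```

```text
clock: 4.32
position: [0.5994, -0.0575, 0.1988]
ee_rot: [0.568, 3.088, 0.001]
force: [0.4, 0.0, -0.9]
width: 0.475
gripper_force: 20.0
pos [ 0.5994 -0.0575  0.1988] yaw_y 69.2 units [5.57 4.47 1.64] turn 0.038130676208954384 j7 1.37 w 0.475 t 4.33 F [ 0.4  0.  -0.9]
```

View pics/s1.png

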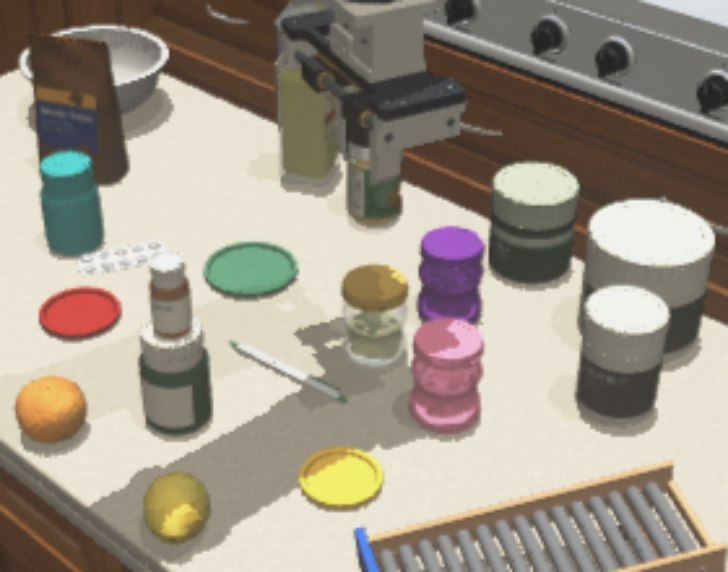

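The spice jar is held upright at crop (375,185). The gold-lid jar still stands at (375,310). I'll carry the spice jar to red.

```bash
python3 -m creep '[[0.3,0.24,0,0,0.2],[0.6,0.48,0,0,0.2],[0.7,0.56,0,0,0.2],[0.7,0.56,0,0,0.2],[0.7,0.56,0,0,0.2],[0.7,0.56,0,0,0.2],[0.7,0.56,0,0,0.2],[0.6,0.48,0,0,0.2],[0.4,0.32,0,0,0.2],[0.17,0.15,0,0,0.2],[0,0,0,0,0.2]]'
python3 - <<'E'
from h import *
togo(.455,.189,.058,69)
E
```

```text
clock: 5.75
position: [0.4536, 0.1893, 0.1973]
ee_rot: [-0.566, -3.09, 0.0]
force: [-0.1, -0.6, -0.6]
width: 0.473
gripper_force: 20.0
pos [0.4536 0.1893 0.1973] yaw_y 69.2 units [-0.04  0.01  3.48] turn 0.05622037386263301 j7 0.79 w 0.473 t 5.75 F [-0.1 -0.6 -0.6]
```

```bash
python3 -m creep '[[0,0,0.5,0,0.2],[0,0,0.7,0,0.2],[0,0,0.7,0,0.2],[0,0,0.7,0,0.2],[0,0,0.4,0,0.2],[0,0,0.2,0,0.2],[0,0,0.15,0,0.2],[0,0,0,0,0.2]]'
python3 - <<'E'
from h import *
togo(.455,.189,.057,69)
im=grab("scene");cv2.imwrite("pics/s2.png",cv2.resize(im["pixels"][150:270,140:300],None,fx=4,fy=4))
W=cloud(im)
E
```

```text
clock: 6.75
position: [0.4543, 0.1888, 0.0636]
ee_rot: [0.569, 3.09, 0.0]
force: [0.7, -0.1, -1.4]
width: 0.479
gripper_force: 20.0
pos [0.4543 0.1888 0.0636] yaw_y 69.1 units [-0.01  0.01  0.16] turn 0.032060337522516136 j7 0.86 w 0.479 t 6.75 F [ 0.7 -0.1 -1.4]
```

View pics/s2.png

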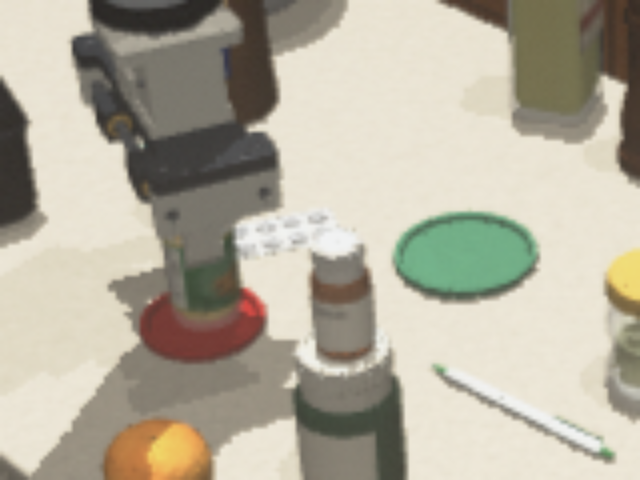

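The jar is inside the red rim at (205,300) and still slightly above the floor. I'll lower gently until contact.

```bash
python3 -m creep '[[0,0,0.08,0,0.2],[0,0,0.08,0,0.2],[0,0,0,0,0.2]]'; python3 -m creep '[[0,0,0.04,0,0.2],[0,0,0,0,0.2]]'
```

```text
clock: 7.18
position: [0.454, 0.1889, 0.057]
ee_rot: [-0.568, -3.09, 0.0]
force: [-1.1, 0.6, -0.8]
width: 0.475
gripper_force: 20.0
clock: 7.42
position: [0.4544, 0.1886, 0.0564]
ee_rot: [0.569, 3.089, 0.0]
force: [-2.7, -2.5, 13.7]
width: 0.472
gripper_force: 20.0
```

Contact. Release and rise.

```bash
python3 -m creep '[[0,0,-0.03,0,0.5],[0,0,0,0,0.56],[0,0,0,0,0.7],[0,0,0,0,0.8],[0,0,0,0,0.8],[0,0,-0.5,0,0.8],[0,0,-0.8,0,0.8],[0,0,-0.9,0,0.8],[0,0,-1,0,0.8],[0,0,-1,0,0.8],[0,0,-0.5,0,0.8]]'
python3 - <<'E'
from h import *
togo(.425,.005,.24,69)
im=grab("scene");cv2.imwrite("pics/s3.png",cv2.resize(im["pixels"][150:270,140:300],None,fx=3,fy=3))
W=cloud(grab("top"))[225:280,185:300].reshape(-1,3);W=W[np.isfinite(W[:,0])]
q=W[(W[:,2]>.098)&(W[:,2]<.13)&(W[:,1]>.12)&(W[:,1]<.25)];print("spice",((q.min(0)+q.max(0))/2).round(3),np.ptp(q,axis=0).round(3))
E
```

```text
clock: 8.8
position: [0.4548, 0.1892, 0.2469]
ee_rot: [0.568, 3.088, 0.003]
force: [0.3, 0.3, -0.9]
width: 0.796
gripper_force: 0.0
pos [0.4548 0.1892 0.2469] yaw_y 69.1 units [-0.94 -4.57  0.16] turn 0.03683625080713426 j7 0.77 w 0.796 t 8.8 F [ 0.3  0.3 -0.9]Traceback (most recent call last):
  File "<stdin>", line 5, in <module>
    return umr_minimum(a, axis, None, out, keepdims, initial, where)
ValueError: zero-size array to reduction operation minimum which has no identity
```

View pics/s3.png

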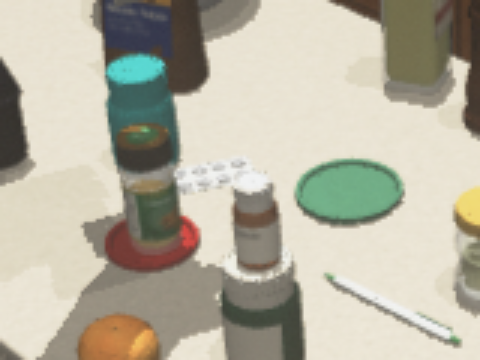

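The spice jar stands inside the red rim. Next is the vial.

```bash
python3 -m creep '[[-0.1,-0.4,0,0,0.8],[-0.15,-0.8,0,0,0.8],[-0.2,-0.9,0,0,0.8],[-0.2,-0.9,0,0,0.8],[-0.2,-0.9,0,0,0.8],[-0.09,-0.67,0,0,0.7],[0,0,0,0,0.7],[0,0,0,0,0.7]]' 10
python3 - <<'E'
from h import *
togo(.425,.005,.11,69)
W=cloud(grab("wrist")).reshape(-1,3);W=W[np.isfinite(W[:,0])]
q=W[(W[:,2]>.145)&(W[:,2]<.172)&(abs(W[:,0]-.425)<.05)&(abs(W[:,1]-.005)<.05)];print(len(q),((q.min(0)+q.max(0))/2).round(3),np.ptp(q,axis=0).round(3))
E
```

```text
clock: 9.9
position: [0.4236, 0.0047, 0.244]
ee_rot: [-0.569, -3.088, 0.0]
force: [0.7, 0.3, -0.5]
width: 0.701
gripper_force: 0.0
pos [0.4236 0.0047 0.244 ] yaw_y 69.1 units [-0.03  0.02  3.35] turn 0.03357636804875597 j7 1.12 w 0.701 t 9.9 F [ 0.7  0.3 -0.5]
1295 [0.424 0.004 0.156] [0.028 0.029 0.021]
```

```bash
python3 -m creep '[[0,0,0.6,0,0.7],[0,0,0.8,0,0.7],[0,0,0.9,0,0.65],[0,0,0.7,0,0.6],[0,0,0.35,0,0.5],[0,0,0,0,0.45],[0,0,0,0,0.38],[0,0,0,0,0.3],[0,0,0,0,0.2],[0,0,0,0,0.1],[0,0,0,0,0.1]]' 10
python3 - <<'E'
from h import *
togo(.425,.005,.11,69)
E
```

```text
clock: 11.32
position: [0.4247, 0.0049, 0.1112]
ee_rot: [0.568, 3.089, 0.001]
force: [-0.6, 0.4, 6.5]
width: 0.355
gripper_force: 10.0
pos [0.4247 0.0049 0.1112] yaw_y 69.1 units [-0.01  0.01  0.03] turn 0.0369108391699946 j7 1.24 w 0.355 t 11.32 F [-0.6  0.4  6.5]
```

```bash
python3 -m creep '[[0,0,-0.2,0,0.1],[0,0,-0.4,0,0.1],[0,0,-0.4,0,0.1],[0,0,-0.4,0,0.1],[0,0,0,0,0.1]]'
python3 - <<'E'
from h import *
togo(.456,-.158,.02,69)
W=cloud(grab("top"))[235:290,250:295].reshape(-1,3);W=W[np.isfinite(W[:,0])]
E
```

```text
clock: 11.95
position: [0.4249, 0.0048, 0.1677]
ee_rot: [0.568, 3.088, 0.002]
force: [1.1, -0.2, -0.6]
width: 0.353
gripper_force: 10.0
pos [0.4249 0.0048 0.1677] yaw_y 69.2 units [-2.17 -3.53  3.69] turn 0.03813092132863005 j7 1.18 w 0.353 t 11.95 F [ 1.1 -0.2 -0.6]
```

```bash
python3 -m creep '[[-0.2,-0.33,0,0,0.1],[-0.4,-0.65,0,0,0.1],[-0.43,-0.7,0,0,0.1],[-0.43,-0.7,0,0,0.1],[-0.4,-0.65,0,0,0.1],[-0.31,-0.5,0,0,0.1],[0,0,0.4,0,0.1],[0,0,0.7,0,0.1],[0,0,0.8,0,0.1],[0,0,0.7,0,0.1],[0,0,0.4,0,0.1],[0,0,0.2,0,0.1]]'
python3 - <<'E'
from h import *
togo(.456,-.158,.02,69)
im=grab("scene");cv2.imwrite("pics/s4.png",cv2.resize(im["pixels"][190:370,180:450],None,fx=2.6,fy=2.6))
E
```

```text
clock: 13.5
position: [0.454, -0.158, 0.0373]
ee_rot: [-0.568, -3.087, 0.0]
force: [0.8, 0.0, -0.8]
width: 0.353
gripper_force: 10.0
pos [ 0.454  -0.158   0.0373] yaw_y 69.1 units [-0.05  0.02  0.43] turn 0.034319961888915174 j7 1.76 w 0.353 t 13.5 F [ 0.8  0.  -0.8]
```

View pics/s4.png

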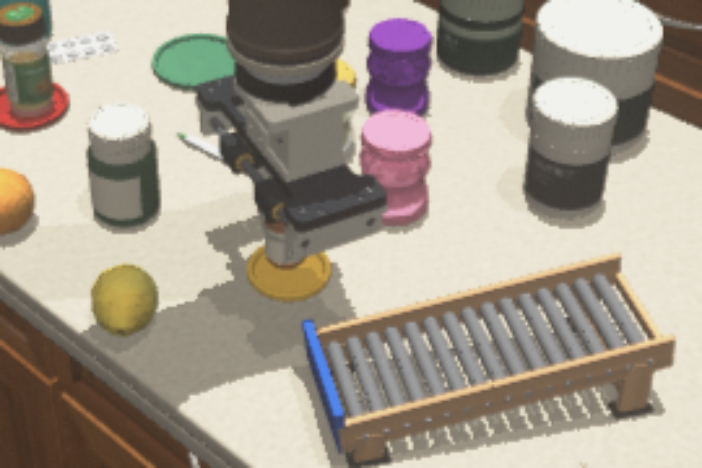

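The vial is over the yellow coaster at (288,265). Lower it to contact.

```bash
python3 -m creep '[[0,0,0.2,0,0.1],[0,0,0.15,0,0.1],[0,0,0.04,0,0.1],[0,0,0,0,0.1]]'; python3 -m creep '[[0,0,0.04,0,0.1],[0,0,0,0,0.1]]'
```

```text
clock: 14.05
position: [0.4552, -0.1581, 0.0232]
ee_rot: [0.568, 3.09, 0.0]
force: [-0.3, -0.4, -1.4]
width: 0.352
gripper_force: 10.0
clock: 14.3
position: [0.4551, -0.1581, 0.0216]
ee_rot: [0.568, 3.09, 0.0]
force: [0.2, -0.6, -0.8]
width: 0.353
gripper_force: 10.0
```

```bash
python3 -m creep '[[0,0,0.04,0,0.1],[0,0,0,0,0.1]]'; python3 -m creep '[[0,0,0.02,0,0.1],[0,0,0,0,0.1]]'
```

```text
clock: 14.55
position: [0.455, -0.1581, 0.0198]
ee_rot: [-0.568, -3.09, -0.0]
force: [0.7, 0.3, -0.5]
width: 0.352
gripper_force: 10.0
clock: 14.8
position: [0.4551, -0.1582, 0.0192]
ee_rot: [0.569, 3.09, 0.0]
force: [-0.3, -0.5, 2.1]
width: 0.356
gripper_force: 10.0
```

```bash
python3 -m creep '[[0,0,0,0,0.38],[0,0,0,0,0.45],[0,0,0,0,0.6],[0,0,0,0,0.65],[0,0,0,0,0.65],[0,0,-0.4,0,0.65],[0,0,-0.7,0,0.65],[0,0,-0.9,0,0.65],[0,0,-1,0,0.65],[0,0,-1,0,0.8],[0,0,-0.5,0,1]]'
python3 - <<'E'
from h import *
togo(.425,.010,.18,69)
W=cloud(grab("top")); Q=W[235:292,240:350].reshape(-1,3);Q=Q[np.isfinite(Q[:,0])]
for n,c,lo,hi in(("bottle",(.425,.01),.085,.11),("vial",(.456,-.158),.055,.09)):
    q=Q[(Q[:,2]>lo)&(Q[:,2]<hi)&(np.hypot(Q[:,0]-c[0],Q[:,1]-c[1])<.05)];print(n,len(q),((q.min(0)+q.max(0))/2).round(3) if len(q) else '',np.ptp(q,axis=0).round(3) if len(q) else '')
im=grab("wrist");W=cloud(im).reshape(-1,3);p=im["pixels"].reshape(-1,3)
for n,c,lo,hi in(("bottle",(.425,.01),.085,.11),("vial",(.456,-.158),.055,.09)):
    q=W[(W[:,2]>lo)&(W[:,2]<hi)&(np.hypot(W[:,0]-c[0],W[:,1]-c[1])<.05)];print("w",n,len(q),((q.min(0)+q.max(0))/2).round(3) if len(q) else '',np.ptp(q,axis=0).round(3) if len(q) else '')
E
```

```text
clock: 16.18
position: [0.4556, -0.1586, 0.2023]
ee_rot: [0.569, 3.086, 0.0]
force: [1.2, 0.2, 0.6]
width: 0.819
gripper_force: 0.0
pos [ 0.4556 -0.1586  0.2023] yaw_y 69.1 units [2.22 3.67 0.55] turn 0.03018380421877609 j7 1.59 w 0.819 t 16.18 F [1.2 0.2 0.6]
bottle 254 [0.424 0.008 0.097] [0.049 0.05  0.017]
vial 0  
w bottle 4590 [0.424 0.007 0.091] [0.054 0.053 0.012]
w vial 879 [ 0.455 -0.158  0.065] [0.028 0.028 0.02 ]
```

```bash
python3 -m creep '[[0.2,0.33,0,0,1],[0.4,0.65,0,0,1],[0.45,0.74,0,0,1],[0.45,0.74,0,0,1],[0.4,0.7,0,0,1],[0.32,0.46,0,0,1],[0,0,0,0,1],[0,0,0.5,0,1],[0,0,0.7,0,1]]' 15
python3 - <<'E'
from h import *
togo(.424,.008,.037,69)
E
```

```text
clock: 17.4
position: [0.4242, 0.0079, 0.151]
ee_rot: [0.569, 3.088, 0.001]
force: [0.1, 1.2, -0.1]
width: 1.0
gripper_force: 0.0
pos [0.4242 0.0079 0.151 ] yaw_y 69.1 units [ 0.01 -0.    2.85] turn 0.025338676749029787 j7 1.19 w 1.0 t 17.4 F [ 0.1  1.2 -0.1]
```

```bash
python3 -m creep '[[0,0,0.6,0,1],[0,0,0.7,0,1],[0,0,0.7,0,1],[0,0,0.5,0,0.95],[0,0,0.35,0,0.85],[0,0,0,0,0.75],[0,0,0,0,0.68],[0,0,0,0,0.6],[0,0,0,0,0.5],[0,0,0,0,0.4],[0,0,0,0,0.4]]' 20
python3 - <<'E'
from h import *
togo(.424,.008,.037,69)
E
python3 -m creep '[[0,0,-0.2,0,0.4],[0,0,-0.4,0,0.4],[0,0,-0.5,0,0.4],[0,0,-0.5,0,0.4],[0,0,0,0,0.4]]'
python3 - <<'E'
from h import *
togo(.619,.121,.041,69)
E
```

```text
clock: 18.77
position: [0.4241, 0.0086, 0.0376]
ee_rot: [0.569, 3.089, 0.0]
force: [-1.1, -2.3, 7.2]
width: 0.644
gripper_force: 20.0
pos [0.4241 0.0086 0.0376] yaw_y 69.1 units [-0.   -0.02  0.02] turn 0.03371032933737084 j7 1.34 w 0.644 t 18.77 F [-1.1 -2.3  7.2]
clock: 19.4
position: [0.4245, 0.0092, 0.1023]
ee_rot: [0.567, 3.087, 0.002]
force: [0.9, 0.2, -2.3]
width: 0.644
gripper_force: 20.0
pos [0.4245 0.0092 0.1023] yaw_y 69.2 units [-3.55  4.34  1.55] turn 0.04477525731521226 j7 1.25 w 0.644 t 19.4 F [ 0.9  0.2 -2.3]
```

```bash
python3 -m creep '[[-0.25,0.31,0,0,0.4],[-0.5,0.61,0,0,0.4],[-0.6,0.73,0,0,0.4],[-0.6,0.73,0,0,0.4],[-0.6,0.73,0,0,0.4],[-0.5,0.61,0,0,0.4],[-0.35,0.43,0,0,0.4],[-0.15,0.19,0,0,0.4],[0,0,0.4,0,0.4],[0,0,0.5,0,0.4],[0,0,0.3,0,0.4],[0,0,0,0,0.4]]'
python3 - <<'E'
from h import *
togo(.619,.121,.041,69)
E
```

```text
clock: 20.9
position: [0.6168, 0.12, 0.0518]
ee_rot: [-0.569, -3.087, 0.002]
force: [0.5, 0.9, -1.0]
width: 0.646
gripper_force: 20.0
pos [0.6168 0.12   0.0518] yaw_y 69.1 units [-0.04  0.04  0.27] turn 0.031027040050908283 j7 1.17 w 0.646 t 20.9 F [ 0.5  0.9 -1. ]
```

```bash
python3 -m creep '[[-0.04,0.03,0.12,0,0.4],[0,0,0.08,0,0.4],[0,0,0,0,0.4]]'; python3 -m creep '[[0,0,0.04,0,0.4],[0,0,0,0,0.4]]';python3 -m creep '[[0,0,0.03,0,0.4],[0,0,0,0,0.4]]'
```

```text
clock: 21.28
position: [0.62, 0.1211, 0.0451]
ee_rot: [-0.568, -3.09, -0.0]
force: [0.3, -0.4, -0.7]
width: 0.648
gripper_force: 20.0
clock: 21.52
position: [0.62, 0.1211, 0.0435]
ee_rot: [-0.568, -3.09, -0.0]
force: [0.1, 0.8, -1.2]
width: 0.644
gripper_force: 20.0
clock: 21.78
position: [0.62, 0.1211, 0.0422]
ee_rot: [-0.568, -3.09, 0.0]
force: [0.1, -0.5, -1.0]
width: 0.644
gripper_force: 20.0
```

```bash
python3 -m creep '[[0,0,0.02,0,0.4],[0,0,0,0,0.4]]'; python3 -m creep '[[0,0,0.02,0,0.4],[0,0,0,0,0.4]]'
```

```text
clock: 22.02
position: [0.6202, 0.1211, 0.0418]
ee_rot: [0.568, 3.09, 0.0]
force: [-0.3, -0.6, 2.5]
width: 0.644
gripper_force: 20.0
clock: 22.28
position: [0.6202, 0.121, 0.0417]
ee_rot: [0.569, 3.089, 0.001]
force: [-4.7, -1.7, 11.5]
width: 0.646
gripper_force: 20.0
```

```bash
python3 -m creep '[[0,0,-0.02,0,0.67],[0,0,0,0,0.75],[0,0,0,0,0.9],[0,0,0,0,1],[0,0,-0.3,0,1],[0,0,-0.6,0,1],[0,0,-0.9,0,1],[0,0,-1,0,1],[0,0,-1,0,1],[0,0,-1,0,1],[0,0,-0.3,0,1]]'
python3 - <<'E'
from h import *
togo(.6,-.06,.25,127)
im=grab("top");W=cloud(im);hsv=cv2.cvtColor(im["pixels"],cv2.COLOR_BGR2HSV)
for n in("top","wrist"):
    Q=(W if n=="top" else cloud(grab(n))).reshape(-1,3)
    for k,c,lo,hi in(("jar",(.6,-.06),.07,.095),("bottle",(.62,.121),.088,.11)):
        q=Q[(Q[:,2]>lo)&(Q[:,2]<hi)&(np.hypot(Q[:,0]-c[0],Q[:,1]-c[1])<.042)];print(n,k,len(q),((q.min(0)+q.max(0))/2).round(3) if len(q) else '',np.ptp(q,axis=0).round(3) if len(q) else '')
# rack: wood+rollers pixel blob by height, left of kettle
w=W[200:300,340:430]; m=((w[...,2]>.03)&(w[...,2]<.085)).astype(np.uint8)
m=cv2.morphologyEx(m,cv2.MORPH_OPEN,np.ones((3,3),np.uint8))
n,l,st,ce=cv2.connectedComponentsWithStats(m); i=1+st[1:,4].argmax(); q=w[l==i]
r=cv2.minAreaRect((q[:,:2]*1000).astype(np.float32)); print("rack",st[i],r,np.round(cv2.boxPoints(r)).tolist())
cv2.imwrite("pics/rk.png",cv2.resize(np.hstack([im["pixels"][200:300,340:430],cv2.merge([(l==i).astype(np.uint8)*255]*3)]),None,fx=4,fy=4))
E
```

```text
clock: 23.65
position: [0.6213, 0.121, 0.2492]
ee_rot: [0.568, 3.085, 0.003]
force: [0.5, 0.4, -0.2]
width: 1.0
gripper_force: 0.0
pos [0.6213 0.121  0.2492] yaw_y 69.1 units [-1.11 -4.42 -0.03] turn -14.46636545988735 j7 1.1 w 1.0 t 23.65 F [ 0.5  0.4 -0.2]
top jar 321 [ 0.604 -0.059  0.081] [0.057 0.057 0.021]
top bottle 32 [0.6   0.124 0.096] [0.016 0.021 0.015]
wrist jar 2815 [ 0.606 -0.061  0.077] [0.059 0.06  0.014]
wrist bottle 2540 [0.621 0.121 0.095] [0.053 0.053 0.013]
rack [  12    7   71   86 2021] ((463.6059875488281, -343.1751708984375), (96.69908905029297, 250.05892944335938), 56.22651672363281) [[333.0, -314.0], [541.0, -453.0], [594.0, -372.0], [387.0, -233.0]]
```

View pics/rk.png

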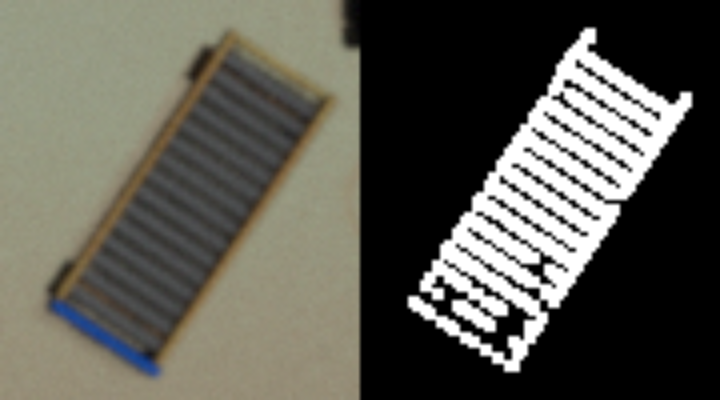

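The rack blob gives centre (0.464,-0.343), with the lane pointing to -33.8° from the blue stop at lower-left. The bottle stands centred in green at (0.621,0.121), and the jar is at (0.605,-0.060).

```bash
python3 -m creep '[[-0.13,-0.4,0,0,1],[-0.25,-0.8,0,0,1],[-0.25,-0.9,0,0,1],[-0.25,-0.9,0,0,1],[-0.2,-0.8,0,0,1],[-0.15,-0.57,0,0,1]]'
python3 -m creep '[[0,0,0,-1,1],[0,0,0,-1,1],[0,0,0,-1,1],[0,0,0,-1,1],[0,0,0.3,-1,1],[0,0,0.3,-1,1],[0,0,0.3,-1,1],[0,0,0.3,-1,1],[0,0,0,-1,1],[0,0,0,-1,1],[0,0,0,-1,1],[0,0,0,-1,1]]'
python3 -m creep '[[0,0,0,-1,1],[0,0,0,-1,1],[0,0,0,0,1]]'
python3 - <<'E'
from h import *
Q=cloud(grab("wrist")).reshape(-1,3)
q=Q[(Q[:,2]>.07)&(Q[:,2]<.095)&(np.hypot(Q[:,0]-.605,Q[:,1]+.06)<.042)];c=(q.min(0)+q.max(0))/2;print(len(q),c.round(4),np.ptp(q,axis=0).round(3))
togo(c[0],c[1],.029,125)
W=cloud(grab("top")).reshape(-1,3);W=W[np.isfinite(W[:,0])]
q=W[(W[:,2]>.085)&(np.hypot(W[:,0]-.52,W[:,1]+.381)<.16)];i=np.hypot(q[:,0]-.52,q[:,1]+.381).argsort()[:5];print(q[i].round(3),len(q))
E
```

```text
clock: 24.5
position: [0.6022, -0.0632, 0.244]
ee_rot: [-0.572, -3.086, 0.002]
force: [-0.3, -0.0, -0.3]
width: 0.999
gripper_force: 0.0
clock: 26.0
position: [0.6024, -0.0613, 0.1958]
ee_rot: [0.738, -3.05, -0.0]
force: [0.5, 0.7, 1.5]
width: 1.002
gripper_force: 0.0
clock: 26.38
position: [0.6026, -0.0611, 0.1962]
ee_rot: [0.946, -2.993, -0.001]
force: [0.4, -0.3, -0.8]
width: 1.003
gripper_force: 0.0
4058 [ 0.6056 -0.062   0.0769] [0.06  0.059 0.014]
pos [ 0.6028 -0.0609  0.1964] yaw_y 125.0 units [-0.05 -0.07  4.18] turn 0.0005987164566150227 j7 2.29 w 0.999 t 26.43 F [-0.3 -0.1  1.1]
[[ 0.631 -0.476  0.121]
 [ 0.63  -0.479  0.132]
 [ 0.632 -0.478  0.136]
 [ 0.63  -0.48   0.109]
 [ 0.602 -0.505  0.1  ]] 93
```

```bash
python3 -m creep '[[-0.05,-0.07,0.5,0,1],[0,0,0.8,0,1],[0,0,0.8,0,1],[0,0,0.8,0,1],[0,0,0.6,0,1],[0,0,0.4,0,1],[0,0,0.25,0,0.95],[0,0,0,0,0.85],[0,0,0,0,0.78]]'
python3 -m creep '[[0,0,0,0,0.72],[0,0,0,0,0.65],[0,0,0,0,0.55],[0,0,0,0,0.5],[0,0,0,0,0.5]]' 25
python3 - <<'E'
from h import *
togo(.605,-.061,.029,125)
E
```

```text
clock: 27.6
position: [0.6077, -0.061, 0.0323]
ee_rot: [-0.948, 2.994, -0.001]
force: [0.6, -0.3, 0.3]
width: 0.803
gripper_force: 0.0
clock: 28.22
position: [0.6073, -0.0608, 0.032]
ee_rot: [-0.949, 2.994, 0.0]
force: [-1.5, 0.4, 6.8]
width: 0.662
gripper_force: 25.1
pos [ 0.6073 -0.0608  0.032 ] yaw_y 125.2 units [0.05 0.03 0.08] turn 0.03880260258687329 j7 2.33 w 0.662 t 28.23 F [-1.5  0.4  6.8]
```

```bash
python3 -m creep '[[0,0,-0.2,0,0.5],[0,0,-0.4,0,0.5],[0,0,-0.7,0,0.5],[0,0,-0.8,0,0.5],[0,0,-0.8,0,0.5],[0,0,-0.5,0,0.5],[0,0,0,0,0.5]]'
python3 - <<'E'
from h import *
togo(.52,-.381,.2,56)
im=grab("scene");cv2.imwrite("pics/s5.png",cv2.resize(im["pixels"][120:370,150:450],None,fx=2.4,fy=2.4))
E
```

```text
clock: 29.1
position: [0.6082, -0.0612, 0.1698]
ee_rot: [-0.947, 2.992, -0.002]
force: [0.6, -0.0, -4.6]
width: 0.66
gripper_force: 25.0
pos [ 0.6082 -0.0612  0.1698] yaw_y 125.1 units [ 6.4  -5.27 -0.76] turn 17.285503637301208 j7 2.3 w 0.66 t 29.1 F [ 0.6 -0.  -4.6]
```

View pics/s5.png

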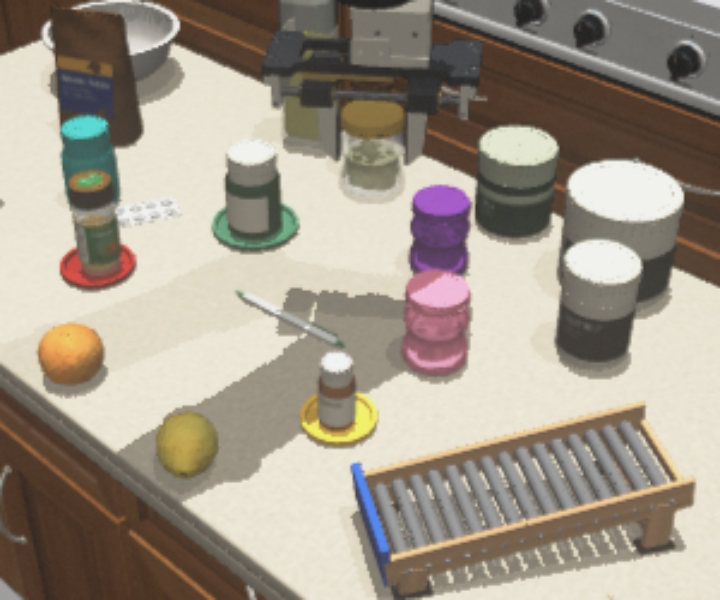

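All three stand in their coasters, and the jar is held upright at (372,150). Carry it over the rack, then turn.

```bash
python3 -m creep '[[0.3,-0.25,0,0,0.5],[0.5,-0.41,0,0,0.5],[0.7,-0.58,0,0,0.5],[0.7,-0.58,0,0,0.5],[0.7,-0.58,0,0,0.5],[0.7,-0.58,0,0,0.5],[0.7,-0.58,0,0,0.5],[0.7,-0.58,0,0,0.5],[0.6,-0.49,0,0,0.5],[0.5,-0.4,0,0,0.5],[0.3,-0.24,0,0,0.5]]'
python3 -m creep '[[0,0,0,1,0.5],[0,0,0,1,0.5],[0,0,0,1,0.5],[0,0,0,1,0.5],[0,0,0,1,0.5],[0,0,0,1,0.5],[0,0,0,1,0.5],[0,0,0,1,0.5],[0,0,0,1,0.5],[0,0,0,1,0.5],[0,0,0,1,0.5],[0,0,0,1,0.5]]'
python3 -m creep '[[0,0,0,1,0.5],[0,0,0,1,0.5],[0,0,0,1,0.5],[0,0,0,1,0.5],[0,0,0,1,0.5],[0,0,0,0.3,0.5],[0,0,0,0,0.5]]'
python3 - <<'E'
from h import *
togo(.52,-.381,.095,56.2)
im=grab("wrist");cv2.imwrite("pics/w5.png",im["pixels"]);np.savez("w5.npz",p=im["pixels"],W=cloud(im))
W=cloud(im);hsv=cv2.cvtColor(im["pixels"],cv2.COLOR_BGR2HSV)
b=(hsv[...,0]>100)&(hsv[...,0]<130)&(hsv[...,1]>150)&np.isfinite(W[...,0])&(W[...,2]>.02); q=W[b]; print("blue",len(q),(cv2.minAreaRect((q[:,:2]*1000).astype(np.float32)) if len(q) else ''),np.median(q,0) if len(q) else '')
E
```

```text
clock: 30.52
position: [0.5164, -0.3835, 0.1661]
ee_rot: [0.943, -2.994, -0.002]
force: [0.2, 0.1, -3.7]
width: 0.658
gripper_force: 25.0
clock: 32.02
position: [0.5173, -0.3815, 0.1661]
ee_rot: [-0.357, -3.119, -0.001]
force: [0.6, 0.5, -2.5]
width: 0.66
gripper_force: 25.0
clock: 32.9
position: [0.5183, -0.3811, 0.1669]
ee_rot: [-0.919, -3.003, 0.0]
force: [-0.4, -0.5, -2.9]
width: 0.661
gripper_force: 25.0
pos [ 0.5183 -0.3811  0.1669] yaw_y 56.0 units [-0.04  0.03  1.8 ] turn -0.05790609384068901 j7 1.68 w 0.661 t 32.9 F [-0.4 -0.5 -2.9]
blue 1071 ((556.9996337890625, -322.4799499511719), (266.0068664550781, 59.8193473815918), 37.33934783935547) [ 0.49903566 -0.36535826  0.26631091]
```

View pics/w5.png

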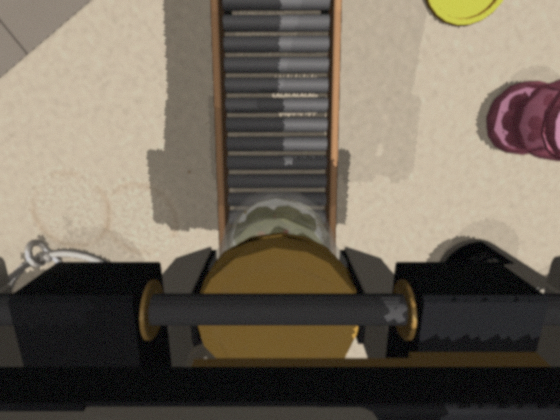

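The lane runs straight up the picture, rails at columns 218 and 337. The jar lid is centred at column 278, so it is aligned. Lower.

```bash
python3 -m creep '[[-0.04,0.03,0.3,0,0.5],[0,0,0.5,0,0.5],[0,0,0.5,0,0.5],[0,0,0.3,0,0.5],[0,0,0.2,0,0.5],[0,0,0,0,0.5]]'; python3 -m creep '[[0,0,0.06,0,0.5],[0,0,0,0,0.5]]';python3 -m creep '[[0,0,0.05,0,0.5],[0,0,0,0,0.5]]'
```

```text
clock: 33.7
position: [0.521, -0.3805, 0.0951]
ee_rot: [-0.919, -3.003, -0.0]
force: [-0.1, 0.1, -3.4]
width: 0.661
gripper_force: 25.0
clock: 33.95
position: [0.5213, -0.3807, 0.0935]
ee_rot: [0.92, 3.003, -0.0]
force: [-0.8, 0.6, -3.3]
width: 0.661
gripper_force: 25.0
clock: 34.2
position: [0.5211, -0.3805, 0.0911]
ee_rot: [-0.92, -3.004, -0.0]
force: [0.0, -0.2, -2.6]
width: 0.669
gripper_force: 25.0
```

```bash
python3 -m creep '[[0,0,0.04,0,0.5],[0,0,0,0,0.5]]'; python3 -m creep '[[0,0,0.03,0,0.5],[0,0,0,0,0.5]]' 8
```

```text
clock: 34.45
position: [0.521, -0.3805, 0.0894]
ee_rot: [-0.92, -3.004, -0.0]
force: [-0.3, 0.4, -3.5]
width: 0.665
gripper_force: 25.0
clock: 34.7
position: [0.5211, -0.3805, 0.0882]
ee_rot: [-0.92, -3.004, -0.0]
force: [0.6, 0.4, -3.2]
width: 0.664
gripper_force: 8.0
```

```bash
python3 - <<'E'
from h import *
im=grab("scene");cv2.imwrite("pics/s6.png",cv2.resize(im["pixels"][210:380,280:460],None,fx=3.4,fy=3.4))
E
```

```text
(no output)
```

View pics/s6.png

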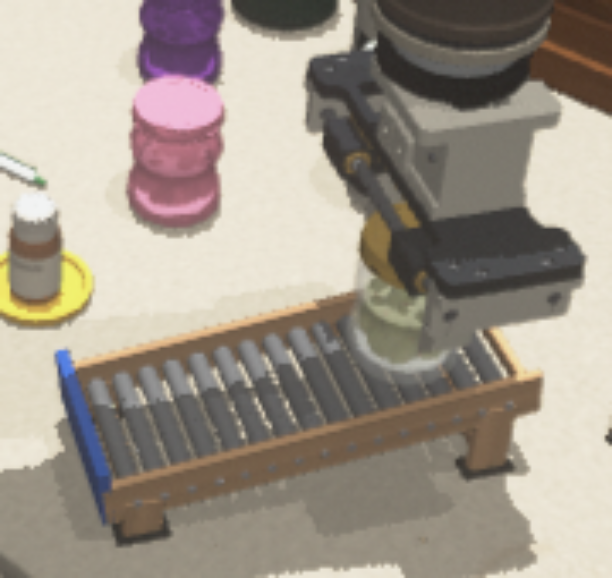

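The jar is over the rollers at (400,330), just short of contact. Continue down in small steps.

```bash
python3 -m creep '[[0,0,0.03,0,0.5],[0,0,0,0,0.5]]'; python3 -m creep '[[0,0,0.03,0,0.5],[0,0,0,0,0.5]]'; python3 -m creep '[[0,0,0.03,0,0.5],[0,0,0,0,0.5]]'
```

```text
clock: 35.0
position: [0.5213, -0.3806, 0.0872]
ee_rot: [0.92, 3.004, -0.0]
force: [0.2, 0.3, -1.7]
width: 0.667
gripper_force: 8.0
clock: 35.25
position: [0.5212, -0.3805, 0.0859]
ee_rot: [0.92, 3.004, 0.0]
force: [0.6, 0.2, -2.4]
width: 0.669
gripper_force: 8.0
clock: 35.5
position: [0.5215, -0.3808, 0.0854]
ee_rot: [0.919, 3.003, -0.0]
force: [-1.5, 1.0, 3.2]
width: 0.668
gripper_force: 8.0
```

```bash
python3 -m creep '[[0,0,0.03,0,0.5],[0,0,0,0,0.5]]'; python3 -m creep '[[0,0,0.02,0,0.5],[0,0,0,0,0.5]]'
```

```text
clock: 35.75
position: [0.5218, -0.3811, 0.0847]
ee_rot: [0.919, 3.002, -0.001]
force: [-1.0, 1.8, 8.8]
width: 0.671
gripper_force: 8.1
clock: 36.0
position: [0.5219, -0.3812, 0.0842]
ee_rot: [0.919, 3.002, -0.001]
force: [-1.9, 2.2, 9.9]
width: 0.67
gripper_force: 8.1
```

```bash
python3 -m creep '[[0,0,-0.03,0,0.68],[0,0,0,0,0.72],[0,0,0,0,0.78],[0,0,0,0,0.9],[0,0,0,0,1],[0,0,0,0,1],[0,0,0,0,1],[0,0,0,0,1],[0,0,0,0,1],[0,0,0,0,1],[0,0,0,0,1],[0,0,0,0,1]]'
python3 -m creep '[[0,0,0,0,1],[0,0,0,0,1],[0,0,0,0,1],[0,0,0,0,1],[0,0,0,0,1],[0,0,0,0,1],[0,0,0,0,1],[0,0,0,0,1],[0,0,0,0,1],[0,0,0,0,1],[0,0,0,0,1],[0,0,0,0,1]]'
python3 -m creep '[[0,0,0,0,1],[0,0,0,0,1],[0,0,0,0,1],[0,0,0,0,1],[0,0,-0.3,0,1],[0,0,-0.6,0,1],[0,0,-0.8,0,1],[0,0,-0.8,0,1],[0,0,-0.8,0,1],[0,0,-0.5,0,1],[0,0,0,0,1],[0,0,0,0,1]]'
python3 - <<'E'
from h import *
im=grab("scene");cv2.imwrite("pics/s7.png",cv2.resize(im["pixels"][150:370,160:450],None,fx=2.6,fy=2.6))
E
```

```text
clock: 37.5
position: [0.5211, -0.3806, 0.0839]
ee_rot: [-0.92, -3.004, -0.0]
force: [0.1, -0.1, -0.6]
width: 1.002
gripper_force: 0.0
clock: 39.0
position: [0.5211, -0.3806, 0.0839]
ee_rot: [0.92, 3.004, 0.0]
force: [0.8, 0.2, -0.0]
width: 1.001
gripper_force: 0.0
clock: 40.5
position: [0.5208, -0.3803, 0.2354]
ee_rot: [-0.92, -3.003, -0.001]
force: [-0.3, 0.6, 0.1]
width: 1.005
gripper_force: 0.0
```

View pics/s7.png

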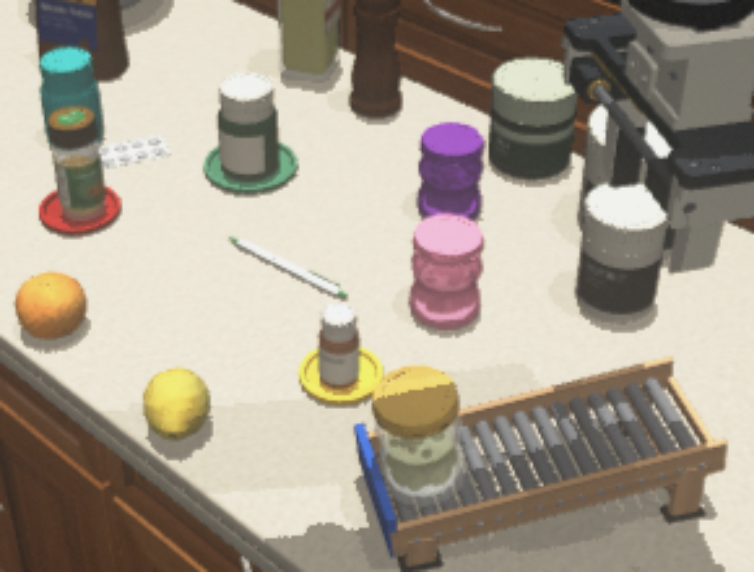

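The jar rests against the blue stop at (417,440). The spice jar (78,165), bottle (247,130) and vial (338,350) stand in their coasters. I'll let it settle a moment and hand in.

```bash
python3 -m creep '[[0,0,0,0,1],[0,0,0,0,1],[0,0,0,0,1],[0,0,0,0,1],[0,0,0,0,1],[0,0,0,0,1],[0,0,0,0,1],[0,0,0,0,1]]' >/dev/null; python3 -c "
from h import *
print(sign_off())"
```

```text
the job is handed in; nothing more can be done
None
```

I handed the job in after about 42 of the 115 s: the spice jar, vial and bottle stand upright in the red, yellow and green coasters, the gold-lidded jar rolled down to rest at the blue stop, and nothing fell over.

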